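# Tap a doming stake home in its taper socket

## Task

Take the dome-topped steel stake out of the wooden rack, stand its tapered shank in the steel socket and let go of it while its collar is still clearly proud of the socket's brass ring. Then pick up the wooden hand tamper and with its foot tap the stake straight down, gently (never harder than 50 N), until the collar lands on the brass ring and friction holds it, and stand the tamper upright on the brown board again. Leave the flat-topped stake, the cup and the mallet as they are.

Things in the scene. Friction and masses are not known exactly. Their poses are not given: they have to be found in the camera images.
- dome_stake: Steel doming stake, 0.16 kg, to be seated. Origin: centre of its collar's underside; z up its axis. Collar diameter 38 mm from 0 to 6 mm, plain round body diameter 28 mm from 6 to 36 mm (grip here), rounded dome up to 50 mm. Below: round tapered shank 50 mm long, diameter 24 mm at the collar, 14 mm at the tip. Starts upright in either one of the rack's holes, collar on the rack's top.
- stake_seat (a point): The stake's origin as a point: centre of the collar's underside.
- stake_top (a point): Crown of the dome, 50 mm above stake_seat on the stake's axis: where to tap.
- socket_mouth (a point): Centre of the bore in the socket's flat steel top face, z up. Let in by hand the shank sticks with stake_seat some 16 to 22 mm above this point. From there it must be driven down with a push that grows with depth, to 5 to 18 N (hidden friction) by the time the collar meets the ring; then it is solid and the force shoots up. Driven in, it does not spring back and resists a light pull.
- socket: Eight-sided dark steel body, 71 mm across flats, 60 mm high, on a square flange 104 mm wide and 10 mm thick, bolted to the board. Origin: centre of its underside, z up. Its vertical bore is lined with four stiff sprung brass leaves, tapered like the shank: about 19.6 mm across at the top, 10 mm less per 50 mm of depth.
- seat_ring: Brass ring round the mouth of the bore, 30 mm inside and 42 mm outside, that the collar must land on. Origin: at socket_mouth, in the steel's top face, NOT at the rim. The flat rim stands 2 to 14 mm above that face, set to a different height each time; no reading gives the height: feel for it (or look). It does not give way.
- rack: Drilled beech block, fixed: 62 mm along its x, 150 mm along its y, 60 mm high. Origin: centre of its underside. Two straight 27 mm holes on its y axis, 42 mm either side of the middle; a stake's shank hangs loosely in each. There is most room to grip a stake with the fingers either side along the rack's x.
- tamper: Hand tamper, 0.17 to 0.35 kg: a flat white plastic foot of diameter 48 mm, 22 mm high, with an upright round beech handle of diameter 30 mm from 34 mm up to its top at 95 mm. Origin: centre of the foot's flat underside, z up. Starts standing on the board.
- tamper_foot (a point): Centre of the underside of the tamper's foot (the tamper's origin): the striking face.
- flat_stake: Another steel stake with the same collar and shank but a square flat top 34 mm wide, 50 mm above its origin (collar underside). It stays in the rack's other hole.
- cup: White cup, diameter 76 mm, 70 mm high, standing on the board; origin at the centre of its underside. Leave alone.
- mallet: Wooden mallet lying on the board: a round handle 170 mm long along its x, head of diameter 38 mm and 85 mm long across it at the +x end. Origin under the handle, 90 mm from the head's axis. Leave alone.
- board: Brown fibreboard 460 mm by 900 mm, 9 mm thick, fixed on the table; everything named here stands on its top, 9 mm above the table. Origin: centre of its underside.

How it is judged:
On the way, in this order (a step that is already met when the one before it is completed fails the run):
1. the dome stake stands in the socket by itself, let go of, its collar not yet on the ring (z of stake_seat in the frame of socket_mouth between 0.005 and 0.026 m and horizontal distance between stake_seat and socket_mouth below 0.004 m and angle between dome_stake's own z axis and vertical below 0.12 rad and contact force between dome_stake and seat_ring below 0.05 N and contact force between dome_stake and the fingers below 0.1 N and contact force between the arm and dome_stake below 0.1 N), for 0.2 s.
2. the tamper presses the stake and its collar bears on the brass ring (z of stake_seat in the frame of socket_mouth between 0.0005 and 0.0148 m and horizontal distance between stake_seat and socket_mouth below 0.002 m and angle between dome_stake's own z axis and vertical below 0.05 rad and contact force between dome_stake and seat_ring above 2 N and contact force between tamper and dome_stake above 2 N and contact force between dome_stake and the fingers below 0.1 N), for 0.02 s.
At the end, for the whole second after the job is handed in: The dome stake is upright in the socket (within 0.05 rad), centred within 2 mm, wedged at its driven depth (collar 0.5 to 14.8 mm above the steel face, where the ring stopped it; the leaves grip it with over 10 N in all); the tamper stands upright (within 0.1 rad) on the board, released and at rest (z of stake_seat in the frame of socket_mouth between 0.0005 and 0.0148 m and horizontal distance between stake_seat and socket_mouth below 0.002 m and angle between dome_stake's own z axis and vertical below 0.05 rad and contact force between dome_stake and socket above 10 N and linear speed of each of dome_stake, tamper below 0.02 m/s and angle between tamper's own z axis and vertical below 0.1 rad and height (world z) of tamper between 0.005 and 0.013 m); the robot touches nothing.
It fails at once if the tamper hits or presses the stake with more than 50 N (contact force between tamper and dome_stake above 50 N).
It fails at once if the flat stake is moved by more than 15 mm (distance of flat_stake from where it was at the start of the episode above 0.015 m).
It fails at once if the cup is moved by more than 20 mm (distance of cup from where it was at the start of the episode above 0.02 m).
It fails at once if the mallet is moved by more than 20 mm (distance of mallet from where it was at the start of the episode above 0.02 m).
It also fails if it takes over 64 s, if anything falls off the work surface, if the arm or the gripper's body presses on something with over 40 N, if the wrist force passes 120 N, or if a joint passes its speed limit or range.

## Robot

A 7-joint arm with a two-finger parallel gripper is mounted at the origin on the work surface. World frame = base frame: x ahead of the robot, y to its left, z up, the work surface at z = 0. Lengths are in m, angles in rad, forces in N, time in s.
With the tool pointing down it reaches from about 0.4 to 0.875 m from the base axis. Payload 19.3 kg.
Tool frame: the origin (TCP) lies on the mounting face of the last link; the fingertips stand 173 mm ahead of it and the grasp point (between the pads) lies 155 mm ahead of it (bot.grip_point_offset is the distance from the TCP to the grasp point, in m); z points along the fingers, y is the line along which they close (so a half turn about z gives the same grasp; the last joint's range is limited). The gripper opens to 85 mm and grips with 20 to 120 N. Pads are 22 mm wide; open, the fingers measure 114 mm over their backs; the gripper's body (76 mm by 85 mm) begins 54 mm behind the grasp point. The pads swing forward as they close: fully open they stand 13 mm farther back than shut.
Start: joints at [-1.215, 0.521, -0.036, 1.599, 0.021, 1.021, -0.113], TCP at [0.258, 0.569, 0.405] pointing down, gripper open.
Joint ranges: [-2.91, 2.91], [-0.3, 2.13], [-1.5, 1.42], [0.17, 2.43], [-1.26, 4.41], [0.16, 1.93], [-2.52, 2.52]. Speed limits (rad/s): [1.89, 1.89, 2.39, 2.39, 3.01, 3.01, 3.01].

## Interface

Orientations are given as [roll, pitch, yaw] about the fixed x, y, z axes, in that order (R = Rz(yaw) Ry(pitch) Rx(roll)).
In Python, from workcell import bot gives the robot as it stands.
- The arm moves only by the tool arm_command, never from a script. Its argument "deltas" is a list of rows, each a list of 3 entries, a list of its own where there are three numbers: the shift along the tool's x, y, z in cm, then the turn, a rotation vector about the tool's x, y, z in rad, then the finger opening in cm, from 0 to 8.54. In form: [[[tx, ty, tz], [rx, ry, rz], claw], ...]. A call has 1 to 20 rows; each row shifts and turns the commanded pose from where the row before left it, along the tool's axes as they then stand; what a row does not reach is not made up. A row lasts 1/10 s, in which the tool goes at most 50 mm and 8.59 degrees, less where a joint would pass 70% of its speed; a pose out of reach is approached as far as the arm can. A call with a gripper value outside its range is refused whole. The fingers move at their own pace and stop on an object; "newtons" is the grip in N (left out, the last holds). Time passes only in rows, so rows that do not move let the fingers close. It gives the time, the measured TCP pose, the force, the opening and the grip force at its end, in the units of the state.
- bot.observe(): the state, without advancing time (a new reading comes with each control period).
- bot.grab_frame(name): name is "scene" or "top"; returns a dict with "frame" (420x560x3 uint8, red, green, blue), "K" (3x3 intrinsics, pixels), "rvec" (rotation vector, rad) and "tvec" (3), from world to camera coordinates, as OpenCV has them. Camera axes: x right, y down, z forward; pixel columns grow to the right and rows downward; lengths in m; the calibration is good to about 2 mm. A picture is of the moment at which its call begins. There is no depth.
- bot.job_done(): hands the job in; it is judged then, once.
Trained networks look in a picture, given as the dict that the camera call returned (one of the last four; its "shot" number tells which), for a name from the list of things; names that differ only in an ending like _2 or _b are one class to them, and where a whole thing is asked for, a point or a joint stands for the part that bears it (a point fixed in the world has none). Each returns a list of dicts, best first, with "p" (0 to 1); they miss things now and then, are a little off and sometimes report something else, mostly with a low value. They report only what shows in the picture. A call takes as long as a camera call.
- bot.find_in(name, picture): "rect" ([left, top, width, height] in pixels, round what is visible of it).
- bot.mark_of(name, picture): "at" ([column, row] in pixels: a listed point, or the origin of a listed thing).
The state is a dict: "clock": time; "qpos": joint angles; "qd": joint speeds; "joint_efforts": joint torques, N m; "position": TCP position; "tool_rot": TCP orientation; "force": force on the tool from outside, world axes, zero at the start; "moment": the same for the moment, N m; "grip_width": finger opening in m; "finger_force": force on a finger pad.
Only numpy, scipy, OpenCV 4.12 (cv2) and the standard library are available. Lean on these libraries where they do the work, as an engineer would, in place of code of your own. Each camera call takes 0.05 s, during which the arm holds its last target. There are 200 camera calls.

## Working session

There is one attempt and no reset: what is moved stays moved. The work goes in short steps, Python scripts to look and compute and a tool call to move; the robot and the scene stay as the last step left them, time stands still between calls to the robot, and variables do not carry over. Pictures are saved under pics/ and viewed, at most 11 in all, crops included, and the job is handed in when it is done.

Besides the shell and the picture viewer there is one more tool, called after "Emit:" as name(argument=value, ...) on one line, values as JSON. arm_command: Moves the arm, as the interface text tells. Its arguments: {"type":"object","properties":{"deltas":{"type":"array","items":{"type":"array"}},"newtons":{"type":"number"}},"required":["deltas"]}

```bash
mkdir -p pics; ls; cat > h.py <<'E'
import numpy as np, cv2
from workcell import bot
def ray(f,px):
    R=cv2.Rodrigues(np.array(f["rvec"],float))[0];t=np.array(f["tvec"],float).ravel()
    d=R.T@np.linalg.inv(f["K"])@np.array([px[0],px[1],1.0]);return -R.T@t,d
def onz(f,px,z):
    c,d=ray(f,px);return c+d*(z-c[2])/d[2]
def tri(fs,pxs):
    A=np.zeros((3,3));b=np.zeros(3)
    for f,p in zip(fs,pxs):
        c,d=ray(f,p);d=d/np.linalg.norm(d);P=np.eye(3)-np.outer(d,d);A+=P;b+=P@c
    return np.linalg.solve(A,b)
def proj(f,X):
    return cv2.projectPoints(np.array(X,float).reshape(-1,1,3),np.array(f["rvec"],float),np.array(f["tvec"],float),np.array(f["K"],float),None)[0].reshape(-1,2)
E
python3 - <<'E'
from h import *
fs={n:bot.grab_frame(n) for n in("scene","top")}
for n,f in fs.items():
    cv2.imwrite(f"pics/{n}0.png",cv2.cvtColor(f["frame"],cv2.COLOR_RGB2BGR))
    print(n,ray(f,(280,210)))
zz=dict(stake_seat=.069,stake_top=.119,socket_mouth=.069,socket=.009,rack=.009,tamper=.009,flat_stake=.069,cup=.009,mallet=.009,dome_stake=.069,tamper_foot=.009,seat_ring=.069)
for k,z in zz.items():
    m={}
    for n,f in fs.items():
        r=bot.mark_of(k,f)[:2]
        for q in r: print(k,n,round(q["p"],2),np.round(q["at"],1),onz(f,q["at"],z).round(4))
        if r:m[n]=r[0]["at"]
    if len(m)==2: print("   tri",tri([fs[n] for n in m],list(m.values())).round(4))
o=bot.observe();print(o)
E
```

```text
pics
scene (array([1.33908921, 0.2935941 , 0.61875207]), array([-0.76967437, -0.30465605, -0.56106511]))
top (array([0.54576205, 0.04126176, 1.02092458]), array([ 0.06693743, -0.00962265, -0.99773399]))
stake_seat scene 0.54 [191. 184.] [ 0.5518 -0.228   0.069 ]
stake_seat top 0.79 [394.3 230.5] [ 0.5527 -0.2418  0.069 ]
   tri [ 0.5502 -0.2362  0.0678]
stake_top scene 0.86 [186.  162.5] [ 0.5468 -0.236   0.119 ]
stake_top scene 0.15 [285.8 234.1] [0.7191 0.0575 0.119 ]
stake_top top 0.16 [353.5 168.8] [ 0.6968 -0.1394  0.119 ]
   tri [ 0.6867 -0.1309  0.2075]
socket_mouth scene 0.68 [278.8 182.9] [ 0.4862 -0.0449  0.069 ]
socket_mouth scene 0.63 [186.2 182.4] [ 0.5491 -0.2417  0.069 ]
socket_mouth top 0.91 [314.4 261.6] [ 0.4839 -0.0467  0.069 ]
   tri [ 0.4836 -0.0464  0.0673]
socket scene 0.56 [280.6 210.7] [ 0.5048 -0.0352  0.009 ]
socket top 0.64 [307.1 258.6] [ 0.4881 -0.0339  0.009 ]
   tri [ 0.4886 -0.038  -0.0022]
rack scene 0.78 [175.3 205.8] [ 0.5632 -0.2712  0.009 ]
rack scene 0.72 [185.8 254.7] [ 0.7105 -0.1593  0.009 ]
rack top 0.55 [400.4 230. ] [ 0.554  -0.2753  0.009
[... 1343 characters left out ...]
  0.0649]
{'clock': 1.3, 'qpos': array([-1.21524227,  0.52141594, -0.03631944,  1.59950076,  0.02121024,
        1.0211496 , -0.11279127]), 'qd': array([ 0.00139149, -0.00016962,  0.00130939, -0.00044467,  0.00041971,
       -0.00054525,  0.00074004]), 'joint_efforts': array([ 1.94638465e-03, -9.26813722e+01,  1.97898589e+00, -3.70253491e+01,
        1.81136176e-02,  1.78215643e-03,  4.77246999e-05]), 'position': array([0.25814054, 0.5691877 , 0.40468036]), 'tool_rot': array([-3.14150435e+00,  6.76229766e-06,  2.71582664e+00]), 'force': array([-0.65063209, -0.78910792, -0.47070823]), 'moment': array([0.02046689, 0.06876978, 0.01098191]), 'finger_force': 0.0, 'grip_width': 0.0852266541187277}
```

View images.

```bash
python3 - <<'E'
import cv2,numpy as np
a=cv2.imread("pics/top0.png");b=cv2.imread("pics/scene0.png")
p=[cv2.resize(a[190:310,280:440],None,fx=2.5,fy=2.5,interpolation=3),cv2.resize(a[190:310,130:290],None,fx=2.5,fy=2.5,interpolation=3)]
q=[cv2.resize(b[130:250,130:290],None,fx=2.5,fy=2.5,interpolation=3),cv2.resize(b[150:270,270:430],None,fx=2.5,fy=2.5,interpolation=3)]
cv2.imwrite("pics/c0.png",np.vstack([np.hstack(p),np.hstack(q)]))
E
```

```text
(no output)
```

View pics/c0.png

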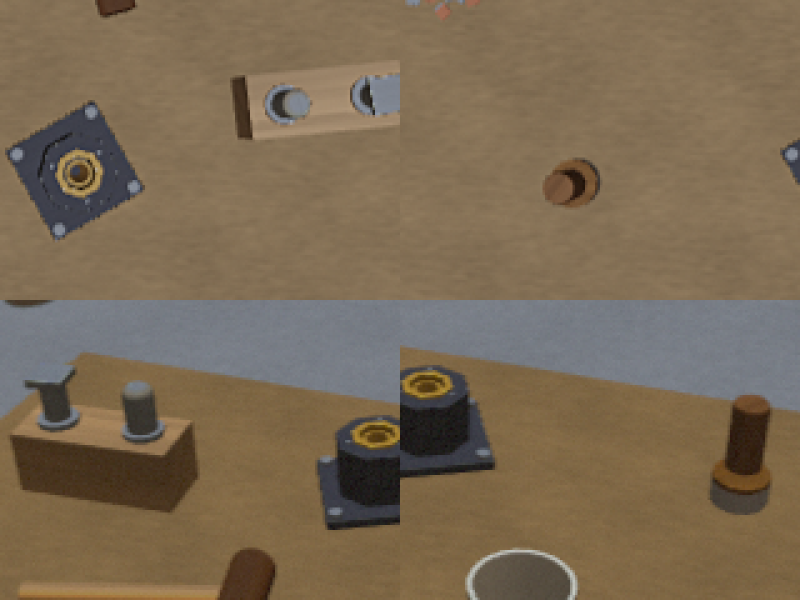

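View pics/top0.png

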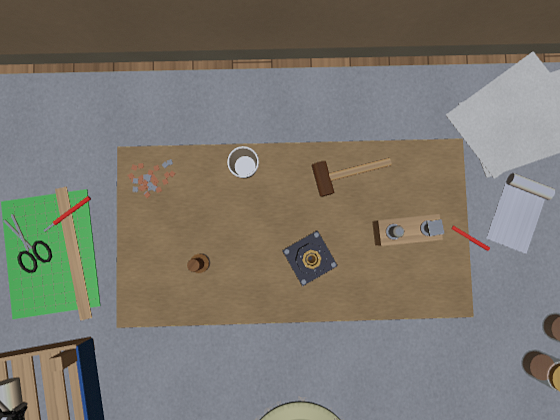

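```bash
cat > seg.py <<'E'
from h import *
def blob(f,name,win):
    a=f["frame"];hsv=cv2.cvtColor(a,cv2.COLOR_RGB2HSV)
    x0,y0,x1,y1=win;s=hsv[y0:y1,x0:x1].astype(int);H,S,V=s[...,0],s[...,1],s[...,2]
    if name=="ring": m=(H>14)&(H<32)&(S>140)&(V>130)
    elif name=="steel": m=(S<60)&(V>95)
    elif name=="dark": m=(S<70)&(V<100)
    m=m.astype(np.uint8)
    n,l,st,c=cv2.connectedComponentsWithStats(m)
    i=1+np.argmax(st[1:,4]);cn=cv2.findContours((l==i).astype(np.uint8),cv2.RETR_EXTERNAL,cv2.CHAIN_APPROX_NONE)[0][0]
    e=cv2.fitEllipse(cn);return np.array(e[0])+[x0,y0],e,st[i],c[i]+[x0,y0]
E
python3 - <<'E'
from seg import *
fs={n:bot.grab_frame(n) for n in("scene","top")}
r={}
for n,w in(("top",(290,235,340,285)),("scene",(255,165,305,205))):
    r[n]=blob(fs[n],"ring",w);print(n,r[n][0].round(2),np.round(r[n][1][1],1),r[n][2],r[n][3].round(2))
X=tri([fs["top"],fs["scene"]],[r["top"][0],r["scene"][0]]);print("ring",X.round(4))
for z in(.069,.077,.083):print(z,[onz(fs[n],r[n][0],z).round(4)[:2] for n in fs])
b=np.array([(92,112),(16,154),(134,187),(59,230)])/2.5+[280,190]
print("bolts",onz(fs["top"],b.mean(0),.021).round(4),[onz(fs["top"],q,.021).round(3) for q in b])
e=blob(fs["top"],"steel",(380,218,408,245));print("dome",e[0],e[1][1],e[2],onz(fs["top"],e[0],.073).round(4))
f=fs["top"];print((proj(f,[.55,-.236,.075])-proj(f,[.55,-.226,.075])),proj(f,[.56,-.236,.075])-proj(f,[.55,-.236,.075]))
big=lambda n,w:cv2.resize(cv2.cvtColor(fs[n]["frame"],cv2.COLOR_RGB2BGR)[w[1]:w[3],w[0]:w[2]],(400,300),interpolation=0)
T=np.vstack([np.hstack([big("top",(380,216,412,240)),big("top",(292,246,332,276))]),np.hstack([big("scene",(160,150,224,198)),big("top",(180,246,220,276))])])
cv2.imwrite("pics/c1.png",T)
E
```

```text
Traceback (most recent call last):
  File "seg.py", line 11, in blob
    e=cv2.fitEllipse(cn);return np.array(e[0])+[x0,y0],e,st[i],c[i]+[x0,y0]
cv2.error: OpenCV(4.12.0) /io/opencv/modules/imgproc/src/shapedescr.cpp:361: error: (-201:Incorrect size of input array) There should be at least 5 points to fit the ellipse in function 'fitEllipseNoDirect'
```

```bash
cat >> h.py <<'E'
import pickle
def snap(tag):
    fs={n:bot.grab_frame(n) for n in("scene","top")}
    pickle.dump(fs,open(f"pics/{tag}.pkl","wb"));return fs
def load(tag): return pickle.load(open(f"pics/{tag}.pkl","rb"))
E
python3 - <<'E'
from seg import *
fs=snap("s0")
a=fs["top"]["frame"];hsv=cv2.cvtColor(a,cv2.COLOR_RGB2HSV)
print(hsv[259,300:324].tolist())
sc=cv2.cvtColor(fs["scene"]["frame"],cv2.COLOR_RGB2HSV);print(sc[180:192:2,281].tolist())
big=lambda n,w:cv2.resize(cv2.cvtColor(fs[n]["frame"],cv2.COLOR_RGB2BGR)[w[1]:w[3],w[0]:w[2]],(400,300),interpolation=0)
T=np.vstack([np.hstack([big("top",(380,216,412,240)),big("top",(292,246,332,276))]),np.hstack([big("scene",(160,150,224,198)),big("top",(180,246,220,276))])])
cv2.imwrite("pics/c1.png",T)
f=fs["top"];print(proj(f,[.55,-.236,.075]),proj(f,[.56,-.236,.075]),proj(f,[.55,-.226,.075]),proj(f,[.55,-.236,.085]))
E
```

```text
[[114, 49, 73], [113, 81, 72], [19, 105, 131], [20, 128, 178], [20, 127, 181], [11, 40, 89], [19, 104, 125], [19, 145, 135], [11, 48, 75], [118, 44, 69], [116, 48, 74], [5, 41, 68], [15, 159, 82], [16, 161, 84], [16, 165, 79], [18, 144, 115], [20, 125, 145], [17, 153, 55], [20, 147, 142], [21, 131, 175], [20, 125, 173], [7, 38, 87], [113, 62, 74], [118, 41, 74]]
[[20, 164, 98], [19, 182, 118], [18, 179, 80], [19, 210, 80], [20, 176, 145], [116, 30, 69]]
[[392.70230836 231.65457617]] [[392.5012284  227.47286668]] [[388.54070036 231.77087615]] [[393.9340071  231.60118109]]
```

View pics/c1.png

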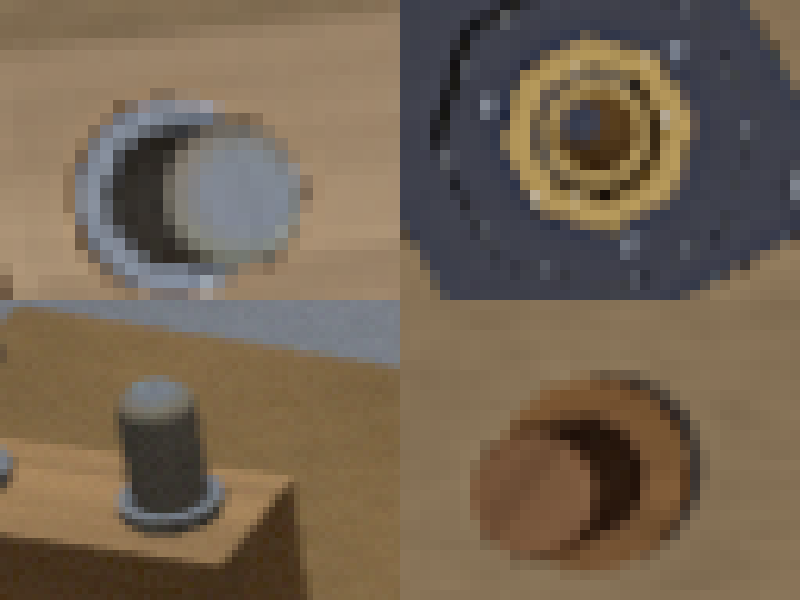

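```bash
python3 - <<'E'
from seg import *
fs=load("s0")
def ring(f,win):
    hsv=cv2.cvtColor(f["frame"],cv2.COLOR_RGB2HSV);x0,y0,x1,y1=win;s=hsv[y0:y1,x0:x1]
    m=((s[...,0]>13)&(s[...,0]<28)&(s[...,1]>85)&(s[...,2]>75)).astype(np.uint8)
    n,l,st,c=cv2.connectedComponentsWithStats(m);i=l[(y1-y0)//2-5:(y1-y0)//2+6].ravel();i=np.bincount(i[i>0]).argmax()
    cn=cv2.findContours((l==i).astype(np.uint8),0,1)[0];cn=max(cn,key=len);e=cv2.fitEllipse(cv2.convexHull(cn));print(e,st[i]);return np.array(e[0])+[x0,y0]
w={"top":(298,245,326,273),"scene":(265,172,293,196)}
p={n:ring(fs[n],w[n]) for n in fs};print(p)
print("ring tri",tri([fs[n] for n in fs],[p[n] for n in fs]).round(4))
for z in(.071,.077,.083):print(z,[onz(fs[n],p[n],z).round(4)[:2] for n in fs])
print("tamper",onz(fs["top"],(192.7,264.8),.104).round(4))
print("stake",onz(fs["top"],(393.3,231.35),.075).round(4),onz(fs["top"],(398.7,231.1),.118).round(4))
b=np.array([(92,112),(16,154),(134,187),(59,230)])/2.5+[279.5,189.5];print("bolts",onz(fs["top"],b.mean(0),.021).round(4))
o=bot.observe();print(o["clock"],o["position"])
E
```

```text
((15.443354606628418, 11.505993843078613), (11.231788635253906, 20.206954956054688), 86.48021697998047) [  6   6  20  12 180]
((13.235100746154785, 13.928815841674805), (18.174333572387695, 18.421384811401367), 121.6690673828125) [  4   5  19  19 211]
{'scene': array([280.44335461, 183.50599384]), 'top': array([311.23510075, 258.92881584])}
ring tri [ 0.4906 -0.0393  0.071 ]
0.071 [array([ 0.4906, -0.0394]), array([ 0.4906, -0.0391])]
0.077 [array([ 0.4999, -0.0357]), array([ 0.4909, -0.0386])]
0.083 [array([ 0.5092, -0.0321]), array([ 0.4913, -0.0381])]
tamper [0.4869 0.2359 0.104 ]
stake [ 0.5507 -0.2375  0.075 ] [ 0.5507 -0.2372  0.118 ]
bolts [ 0.4906 -0.0394  0.021 ]
1.5 [0.25817915 0.56917783 0.40473069]
```

Emit:
arm_command(deltas=[[[0,0,0],[0,0,0.148],8.5],[[0,0,0],[0,0,0.148],8.5],[[0,0,0],[0,0,0.148],8.5],[[0,0,0],[0,0,0.148],8.5],[[0,0,0],[0,0,0.148],8.5],[[0,0,0],[0,0,0.148],8.5],[[0,0,0],[0,0,0.148],8.5],[[-4.2,1,0],[0,0,0],8.5],[[-4.2,1,0],[0,0,0],8.5],[[-4.2,1,0],[0,0,0],8.5],[[-4.2,1,0],[0,0,0],8.5],[[-4.2,1,0],[0,0,0],8.5],[[-4.2,1,0],[0,0,0],8.5],[[-4.2,1,0],[0,0,0],8.5],[[-4.2,1,0],[0,0,0],8.5],[[-4.2,1,0],[0,0,0],8.5],[[-4.2,1,0],[0,0,0],8.5],[[-4.2,1,0],[0,0,0],8.5],[[-4.2,1,0],[0,0,0],8.5],[[-4.2,1,0],[0,0,0],8.5]])

```text
clock: 3.5
position: [0.447, 0.0389, 0.405]
tool_rot: [3.141, -0.0, 1.68]
force: [0.5, 0.4, 0.1]
grip_width: 0.0849
finger_force: 0.0
```

```bash
cat >> h.py <<'E'
from scipy.spatial.transform import Rotation as Ro
def go(x,y,z,yaw):
    "delta in tool axes (cm), rotvec to reach grasp point (x,y,z) pointing down at yaw"
    o=bot.observe();R=Ro.from_euler("xyz",o["tool_rot"]);T=Ro.from_euler("xyz",[np.pi,0,yaw])
    d=np.array([x,y,z+bot.grip_point_offset])-o["position"]
    print("t",round(o["clock"],2),"pos",o["position"].round(4),"rot",o["tool_rot"].round(4),"w",round(o["grip_width"],4),"F",o["force"].round(1),"ff",round(o["finger_force"],1))
    print("d(cm)",(R.inv().apply(d)*100).round(2),"rv",(R.inv()*T).as_rotvec().round(3),"in final axes",(T.inv().apply(d)*100).round(2))
E
python3 -c "
from h import *
go(.5507,-.2375,.097,1.682);print(bot.observe()['qpos'])"
```

```text
t 3.5 pos [0.447  0.0389 0.405 ] rot [ 3.1409e+00 -4.0000e-04  1.6800e+00] w 0.0849 F [0.5 0.4 0.1] ff 0.0
d(cm) [-28.61   7.28  15.33] rv [ 0.001 -0.    -0.002] in final axes [-28.62   7.23  15.33]
[-0.57449643  0.25803925  0.42913656  2.05892948 -0.14206244  0.8513875
  0.04515133]
```

Emit:
arm_command(deltas=[[[-3.6,0.9,0],[0,0,0],8.5],[[-3.6,0.9,0],[0,0,0],8.5],[[-3.6,0.9,0],[0,0,0],8.5],[[-3.6,0.9,0],[0,0,0],8.5],[[-3.6,0.9,0],[0,0,0],8.5],[[-3.6,0.9,0],[0,0,0],8.5],[[-3.6,0.9,0],[0,0,0],8.5],[[-3.4,0.9,2],[0,0,0],8.5],[[0,0,3],[0,0,0],8.5],[[0,0,3],[0,0,0],8.5],[[0,0,0],[0,0,0],8.5],[[0,0,0],[0,0,0],8.5]])

```text
clock: 4.7
position: [0.5496, -0.236, 0.3253]
tool_rot: [-3.141, 0.0, 1.68]
force: [0.6, 0.0, 1.5]
grip_width: 0.0854
finger_force: 0.0
```

```bash
python3 -c "
from h import *
go(.5507,-.2375,.097,1.682)"
```

```text
t 4.7 pos [ 0.5496 -0.236   0.3253] rot [-3.1413  0.      1.6797] w 0.0854 F [0.6 0.  1.5] ff 0.0
d(cm) [-0.16  0.1   7.36] rv [-0.     0.    -0.002] in final axes [-0.16  0.09  7.36]
```

Emit:
arm_command(deltas=[[[-0.15,0.1,2.5],[0,0,0],8.5],[[0,0,2.5],[0,0,0],8.5],[[0,0,2.3],[0,0,0],8.5],[[0,0,0],[0,0,0],5],[[0,0,0],[0,0,0],3.6],[[0,0,0],[0,0,0],2.4],[[0,0,0],[0,0,0],2.4],[[0,0,0],[0,0,0],2.4],[[0,0,0],[0,0,0],2.4]], newtons=40)

```text
clock: 5.6
position: [0.551, -0.2375, 0.2533]
tool_rot: [3.14, 0.001, 1.68]
force: [-2.8, 0.8, 13.1]
grip_width: 0.027
finger_force: 38.5
```

Emit:
arm_command(deltas=[[[0,0,-0.5],[0,0,0],2.4],[[0,0,-1.5],[0,0,0],2.4],[[0,0,-2.5],[0,0,0],2.4],[[0,0,-2.5],[0,0,0],2.4],[[0,0,-2.5],[0,0,0],2.4],[[0,0,-0.5],[0,0,0],2.4],[[0,0,0],[0,0,0],2.4],[[0,0,0],[0,0,0],2.4]])

```text
clock: 6.4
position: [0.5504, -0.2371, 0.3512]
tool_rot: [-3.141, -0.0, 1.68]
force: [-0.5, 0.6, -1.3]
grip_width: 0.0271
finger_force: 39.6
```

```bash
python3 - <<'E'
from h import *
go(.4906,-.0394,.19,1.682)
fs=snap("s1")
big=lambda n,w:cv2.resize(cv2.cvtColor(fs[n]["frame"],cv2.COLOR_RGB2BGR)[w[1]:w[3],w[0]:w[2]],(400,300),interpolation=0)
cv2.imwrite("pics/c2.png",np.hstack([big("scene",(140,80,240,155)),big("top",(370,200,450,260))]))
E
```

```text
t 6.4 pos [ 0.5504 -0.2371  0.3512] rot [-3.1409e+00 -4.0000e-04  1.6799e+00] w 0.0271 F [-0.5  0.6 -1.3] ff 39.6
d(cm) [20.3  -3.79  0.66] rv [-0.001 -0.    -0.002] in final axes [20.31 -3.75  0.65]
```

View pics/c2.png

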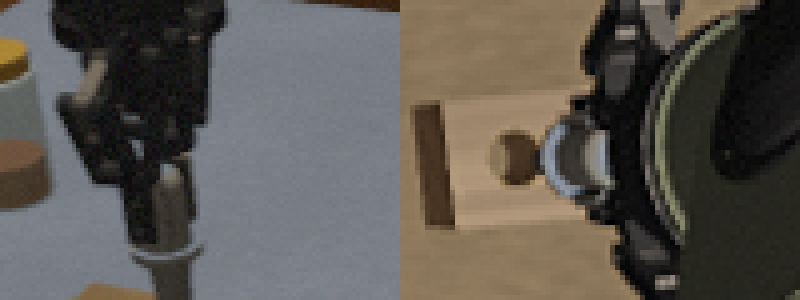

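Emit:
arm_command(deltas=[[[2,-0.4,0],[0,0,0],2.4],[[3.4,-0.6,0],[0,0,0],2.4],[[3.4,-0.6,0],[0,0,0],2.4],[[3.4,-0.6,0],[0,0,0],2.4],[[3.4,-0.65,0.5],[0,0,0],2.4],[[2.7,-0.5,0.6],[0,0,0],2.4],[[2,-0.4,0.6],[0,0,0],2.4],[[0,0,0],[0,0,0],2.4],[[0,0,0],[0,0,0],2.4],[[0,0,0],[0,0,0],2.4]])

```text
clock: 7.5
position: [0.4914, -0.0403, 0.3346]
tool_rot: [-3.141, 0.0, 1.679]
force: [0.1, -0.8, -1.7]
grip_width: 0.0272
finger_force: 39.7
```

```bash
python3 - <<'E'
from h import *
go(.4906,-.0394,.17,1.682)
fs=snap("s2")
for k in("stake_seat","dome_stake"):
    for n in fs: print(k,n,[(round(q["p"],2),np.round(q["at"],1)) for q in bot.mark_of(k,fs[n])[:2]])
p=bot.observe()["position"]
for n in fs: print(n,"expect seat",proj(fs[n],[p[0],p[1],p[2]-.1843]),"tip",proj(fs[n],[p[0],p[1],p[2]-.2343]),"collar rims at",proj(fs[n],[p[0],p[1],p[2]-.178]))
big=lambda n,w:cv2.resize(cv2.cvtColor(fs[n]["frame"],cv2.COLOR_RGB2BGR)[w[1]:w[3],w[0]:w[2]],(400,300),interpolation=0)
cv2.imwrite("pics/c3.png",np.hstack([big("scene",(240,140,320,200)),big("top",(290,230,350,275))]))
E
```

```text
t 7.5 pos [ 0.4914 -0.0403  0.3346] rot [-3.1415e+00  5.0000e-04  1.6788e+00] w 0.0272 F [ 0.1 -0.8 -1.7] ff 39.7
d(cm) [ 0.1  -0.07  0.99] rv [-0.     0.    -0.003] in final axes [ 0.1  -0.07  0.99]
stake_seat scene [(0.68, array([281.5, 152.7]))]
stake_seat top []
dome_stake scene [(0.5, array([316.9, 294.6]))]
dome_stake top []
scene expect seat [[279.16633916 151.13618733]] tip [[279.7530538  171.90135831]] collar rims at [[279.09011916 148.43858751]]
top expect seat [[314.74036003 260.61417667]] tip [[312.67904982 259.30981928]] collar rims at [[315.01706069 260.78926751]]
```

View pics/c3.png

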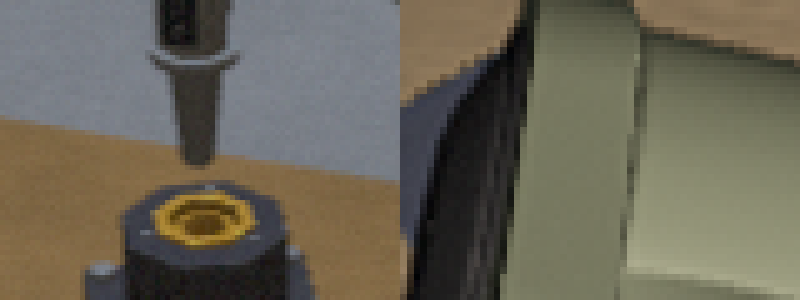

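Emit:
arm_command(deltas=[[[0.1,-0.07,0],[0,0,0],2.4],[[0,0,0],[0,0,0],2.4],[[0,0,1],[0,0,0],2.4],[[0,0,1],[0,0,0],2.4],[[0,0,1],[0,0,0],2.4],[[0,0,1],[0,0,0],2.4],[[0,0,0.8],[0,0,0],2.4],[[0,0,0],[0,0,0],2.4],[[0,0,0],[0,0,0],2.4]])

```text
clock: 8.7
position: [0.4905, -0.0388, 0.2866]
tool_rot: [-3.141, 0.0, 1.68]
force: [0.1, -0.1, -2.0]
grip_width: 0.0269
finger_force: 39.7
```

Emit:
arm_command(deltas=[[[-0.05,0,0.3],[0,0,0],2.4],[[0,0,0.3],[0,0,0],2.4],[[0,0,0.2],[0,0,0],2.4],[[0,0,0],[0,0,0],2.4],[[0,0,0],[0,0,0],2.4]])

```text
clock: 9.2
position: [0.4905, -0.0392, 0.2787]
tool_rot: [3.142, -0.0, 1.68]
force: [1.1, -0.9, -1.5]
grip_width: 0.0271
finger_force: 39.5
```

Emit:
arm_command(deltas=[[[0,0,0.2],[0,0,0],2.4],[[0,0,0],[0,0,0],2.4]])

```text
clock: 9.4
position: [0.4906, -0.0391, 0.2766]
tool_rot: [3.141, -0.0, 1.68]
force: [0.9, 0.9, -2.6]
grip_width: 0.027
finger_force: 39.5
```

Emit:
arm_command(deltas=[[[0,0,0.15],[0,0,0],2.4],[[0,0,0],[0,0,0],2.4]])

```text
clock: 9.6
position: [0.4906, -0.0391, 0.2751]
tool_rot: [3.141, -0.0, 1.68]
force: [1.8, 1.5, -1.2]
grip_width: 0.0271
finger_force: 39.5
```

Emit:
arm_command(deltas=[[[0,0,0.15],[0,0,0],2.4],[[0,0,0],[0,0,0],2.4]])

```text
clock: 9.8
position: [0.4906, -0.0391, 0.2736]
tool_rot: [3.141, -0.0, 1.68]
force: [2.1, 1.9, -2.8]
grip_width: 0.0267
finger_force: 39.5
```

Emit:
arm_command(deltas=[[[0,0,0.1],[0,0,0],2.4],[[0,0,0],[0,0,0],2.4]])

```text
clock: 10.0
position: [0.4906, -0.0391, 0.2726]
tool_rot: [3.141, -0.0, 1.68]
force: [1.5, 2.2, -0.8]
grip_width: 0.0272
finger_force: 39.6
```

Emit:
arm_command(deltas=[[[0.03,0.03,0],[0,0,0],2.4],[[0,0,0.1],[0,0,0],2.4],[[0,0,0],[0,0,0],2.4]])

```text
clock: 10.3
position: [0.4907, -0.0389, 0.2717]
tool_rot: [-3.142, 0.0, 1.68]
force: [1.7, 2.3, 1.4]
grip_width: 0.0274
finger_force: 40.1
```

Emit:
arm_command(deltas=[[[0.03,0.03,0.05],[0,0,0],2.4],[[0,0,0],[0,0,0],2.4],[[0,0,0],[0,0,0],3.2],[[0,0,0],[0,0,0],4.5],[[0,0,0],[0,0,0],6.5],[[0,0,0],[0,0,0],8],[[0,0,0],[0,0,0],8],[[0,0,0],[0,0,0],8]])

```text
clock: 11.1
position: [0.491, -0.0385, 0.2712]
tool_rot: [3.142, 0.0, 1.68]
force: [-1.1, -0.6, -0.2]
grip_width: 0.0801
finger_force: 0.0
```

```bash
python3 - <<'E'
from h import *
go(.487,.236,.13,1.682)
fs=snap("s3")
big=lambda n,w:cv2.resize(cv2.cvtColor(fs[n]["frame"],cv2.COLOR_RGB2BGR)[w[1]:w[3],w[0]:w[2]],(400,300),interpolation=0)
cv2.imwrite("pics/c4.png",np.hstack([big("scene",(240,140,320,200)),big("top",(290,230,350,275))]))
E
```

```text
t 11.1 pos [ 0.491  -0.0385  0.2712] rot [3.1416 0.     1.6797] w 0.0801 F [-1.1 -0.6 -0.2] ff 0.0
d(cm) [27.33  2.58 -1.35] rv [ 0.     0.    -0.002] in final axes [27.33  2.64 -1.35]
```

View pics/c4.png

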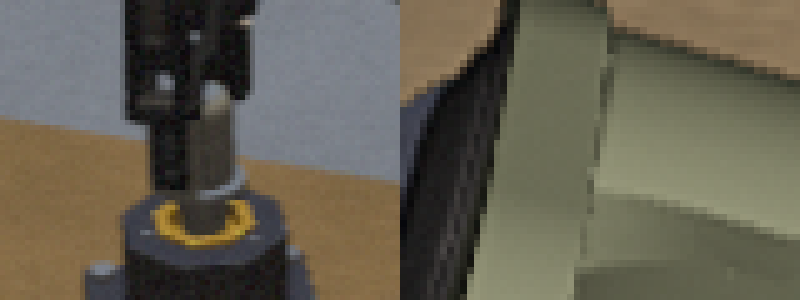

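Emit:
arm_command(deltas=[[[0,0,-2],[0,0,0],8.4],[[0,0,-3],[0,0,0],8.5],[[0,0,-3.5],[0,0,0],8.5],[[3,0.3,-1],[0,0,0],8.5],[[4,0.4,0],[0,0,0],8.5],[[4,0.4,0],[0,0,0],8.5],[[4,0.4,0],[0,0,0],8.5],[[4,0.4,0],[0,0,0],8.5],[[4,0.4,0],[0,0,0],8.5],[[3,0.3,0],[0,0,0],8.5],[[1.3,0,0],[0,0,0],8.5],[[0,0,0],[0,0,0],8.5],[[0,0,0],[0,0,0],8.5]])

```text
clock: 12.5
position: [0.4873, 0.2347, 0.3662]
tool_rot: [-3.141, 0.001, 1.679]
force: [-0.9, 0.3, 0.3]
grip_width: 0.085
finger_force: 0.0
```

```bash
python3 - <<'E'
from h import *
go(.487,.236,.077,1.682)
fs=snap("s4")
print(bot.find_in("dome_stake",fs["top"])[:1],bot.mark_of("stake_seat",fs["top"])[:1],bot.mark_of("stake_top",fs["scene"])[:1])
big=lambda n,w:cv2.resize(cv2.cvtColor(fs[n]["frame"],cv2.COLOR_RGB2BGR)[w[1]:w[3],w[0]:w[2]],(400,300),interpolation=0)
cv2.imwrite("pics/c5.png",np.hstack([big("scene",(240,140,320,200)),big("top",(292,246,332,276))]))
for z in (.087,.095,.137): print(z,[proj(fs[n],[.4906,-.0394,z]).round(2) for n in fs])
E
```

```text
t 12.5 pos [0.4873 0.2347 0.3662] rot [-3.1414e+00  6.0000e-04  1.6790e+00] w 0.085 F [-0.9  0.3  0.3] ff 0.0
d(cm) [ 1.400e-01 -1.000e-02  1.345e+01] rv [-0.     0.001 -0.003] in final axes [ 1.400e-01 -1.000e-02  1.345e+01]
[{'rect': [303.2, 249.1, 16.5, 18.7], 'p': 0.51}] [{'at': [309.4, 257.7], 'p': 0.67}] [{'at': [280.9, 158.6], 'p': 0.84}]
0.087 [array([[280.26, 177.18]]), array([[311.94, 259.29]])]
0.095 [array([[280.17, 173.98]]), array([[312.24, 259.49]])]
0.137 [array([[279.69, 156.72]]), array([[313.92, 260.57]])]
```

View pics/c5.png

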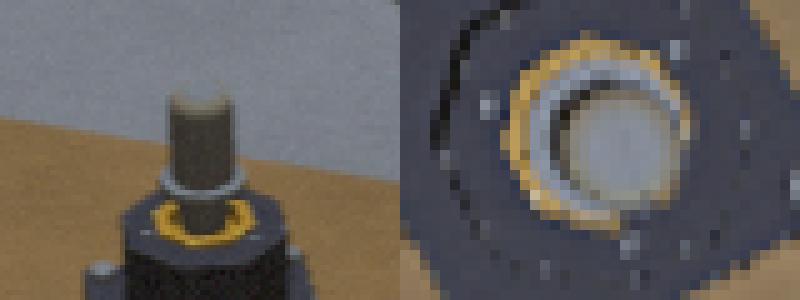

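Emit:
arm_command(deltas=[[[0.14,0,3],[0,0,0],8.5],[[0,0,3.5],[0,0,0],8.5],[[0,0,3.5],[0,0,0],8.5],[[0,0,2.5],[0,0,0],8.5],[[0,0,0.9],[0,0,0],8.5],[[0,0,0],[0,0,0],5],[[0,0,0],[0,0,0],4],[[0,0,0],[0,0,0],2.6],[[0,0,0],[0,0,0],2.6],[[0,0,0],[0,0,0],2.6],[[0,0,0],[0,0,0],2.6]], newtons=60)

```text
clock: 13.85
position: [0.4873, 0.2373, 0.2332]
tool_rot: [3.14, -0.001, 1.68]
force: [-1.7, 0.1, 9.4]
grip_width: 0.0288
finger_force: 58.0
```

Emit:
arm_command(deltas=[[[0,0,-0.5],[0,0,0],2.6],[[0,0,-2],[0,0,0],2.6],[[0,0,-3.5],[0,0,0],2.6],[[0,0,-4],[0,0,0],2.6],[[0,0,-4],[0,0,0],2.6],[[0,0,-2],[0,0,0],2.6],[[0,0,0],[0,0,0],2.6]])

```text
clock: 14.55
position: [0.4874, 0.2371, 0.3953]
tool_rot: [3.138, -0.003, 1.68]
force: [0.9, -0.5, -2.5]
grip_width: 0.0285
finger_force: 59.5
```

```bash
python3 -c "
from h import *
go(.4911,-.0392,.238,1.682)"
```

```text
t 14.55 pos [0.4874 0.2371 0.3953] rot [ 3.1376e+00 -2.5000e-03  1.6797e+00] w 0.0285 F [ 0.9 -0.5 -2.5] ff 59.5
d(cm) [-27.51  -2.63   0.18] rv [ 0.004 -0.003 -0.002] in final axes [-27.5   -2.7    0.26]
```

Emit:
arm_command(deltas=[[[-2,-0.2,0],[0,0,0],2.6],[[-4,-0.4,0],[0,0,0],2.6],[[-4,-0.4,0],[0,0,0],2.6],[[-4,-0.4,0],[0,0,0],2.6],[[-4,-0.4,0],[0,0,0],2.6],[[-4,-0.4,0],[0,0,0],2.6],[[-3.5,-0.3,0],[0,0,0],2.6],[[-2,-0.2,0],[0,0,0],2.6],[[0,0,0],[0,0,0],2.6],[[0,0,0],[0,0,0],2.6],[[0,0,0],[0,0,0],2.6]])

```text
clock: 15.65
position: [0.49, -0.0383, 0.3918]
tool_rot: [-3.141, -0.0, 1.681]
force: [0.1, -0.2, -2.3]
grip_width: 0.0289
finger_force: 59.5
```

```bash
python3 - <<'E'
from h import *
go(.4911,-.0392,.238,1.682)
fs=snap("s5")
big=lambda n,w:cv2.resize(cv2.cvtColor(fs[n]["frame"],cv2.COLOR_RGB2BGR)[w[1]:w[3],w[0]:w[2]],(480,480),interpolation=0)
cv2.imwrite("pics/c6.png",big("scene",(230,80,330,200)))
E
```

```text
t 15.65 pos [ 0.49   -0.0383  0.3918] rot [-3.1409e+00 -3.0000e-04  1.6809e+00] w 0.0289 F [ 0.1 -0.2 -2.3] ff 59.5
d(cm) [-0.1   0.09 -0.09] rv [-0.001 -0.    -0.001] in final axes [-0.1   0.09 -0.09]
```

View pics/c6.png

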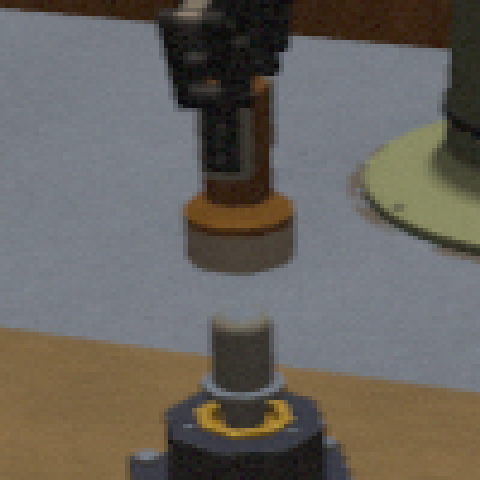

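Emit:
arm_command(deltas=[[[-0.1,0.09,1],[0,0,0],2.6],[[0,0,1],[0,0,0],2.6],[[0,0,0.4],[0,0,0],2.6],[[0,0,0.2],[0,0,0],2.6],[[0,0,0],[0,0,0],2.6],[[0,0,0],[0,0,0],2.6]])

```text
clock: 16.35
position: [0.4912, -0.0402, 0.3663]
tool_rot: [3.141, 0.0, 1.68]
force: [0.3, 0.5, -2.3]
grip_width: 0.0288
finger_force: 59.5
```

Emit:
arm_command(deltas=[[[0,0,0.1],[0,0,0],2.6],[[0,0,0.1],[0,0,0],2.6],[[0,0,0],[0,0,0],2.6]])

```text
clock: 16.65
position: [0.4911, -0.0401, 0.3642]
tool_rot: [3.142, -0.0, 1.68]
force: [-0.2, 0.7, -2.1]
grip_width: 0.0291
finger_force: 59.5
```

Emit:
arm_command(deltas=[[[0,0,0.1],[0,0,0],2.6],[[0,0,0.1],[0,0,0],2.6],[[0,0,0],[0,0,0],2.6]])

```text
clock: 16.95
position: [0.4911, -0.0401, 0.3621]
tool_rot: [-3.141, -0.0, 1.68]
force: [-0.2, -0.6, -2.8]
grip_width: 0.029
finger_force: 59.5
```

Shift 1 mm back in y and keep lowering in 0.5 mm steps.

Emit:
arm_command(deltas=[[[0.08,0,0],[0,0,0],2.6],[[0,0,0.05],[0,0,0],2.6],[[0,0,0.05],[0,0,0],2.6],[[0,0,0],[0,0,0],2.6]])

```text
clock: 17.35
position: [0.491, -0.0393, 0.3612]
tool_rot: [-3.142, 0.0, 1.68]
force: [-0.5, 0.4, -2.3]
grip_width: 0.0286
finger_force: 59.5
```

Emit:
arm_command(deltas=[[[0,0,0.05],[0,0,0],2.6],[[0,0,0.05],[0,0,0],2.6],[[0,0,0],[0,0,0],2.6]])

```text
clock: 17.65
position: [0.4911, -0.0393, 0.3603]
tool_rot: [3.141, 0.0, 1.68]
force: [-0.4, 0.2, 2.6]
grip_width: 0.0291
finger_force: 59.8
```

Emit:
arm_command(deltas=[[[0,0,0.05],[0,0,0],2.6],[[0,0,0.05],[0,0,0],2.6],[[0,0,0],[0,0,0],2.6]])

```text
clock: 17.95
position: [0.491, -0.0393, 0.3592]
tool_rot: [3.142, 0.0, 1.68]
force: [0.4, -0.4, 1.9]
grip_width: 0.0288
finger_force: 59.8
```

Emit:
arm_command(deltas=[[[0,0,0.05],[0,0,0],2.6],[[0,0,0.05],[0,0,0],2.6],[[0,0,0],[0,0,0],2.6]])

```text
clock: 18.25
position: [0.491, -0.0393, 0.3581]
tool_rot: [-3.142, 0.0, 1.68]
force: [0.2, 0.4, 2.6]
grip_width: 0.0285
finger_force: 59.8
```

Emit:
arm_command(deltas=[[[0,0,0.05],[0,0,0],2.6],[[0,0,0.05],[0,0,0],2.6],[[0,0,0],[0,0,0],2.6]])

```text
clock: 18.55
position: [0.491, -0.0393, 0.3571]
tool_rot: [-3.142, 0.0, 1.68]
force: [0.4, 0.5, 3.5]
grip_width: 0.0289
finger_force: 59.9
```

Emit:
arm_command(deltas=[[[0,0,0.05],[0,0,0],2.6],[[0,0,0.05],[0,0,0],2.6],[[0,0,0],[0,0,0],2.6]])

```text
clock: 18.85
position: [0.491, -0.0393, 0.3562]
tool_rot: [-3.142, 0.0, 1.68]
force: [0.6, 0.8, 4.4]
grip_width: 0.0291
finger_force: 59.9
```

Emit:
arm_command(deltas=[[[0,0,0.05],[0,0,0],2.6],[[0,0,0.05],[0,0,0],2.6],[[0,0,0],[0,0,0],2.6]])

```text
clock: 19.15
position: [0.4911, -0.0393, 0.3552]
tool_rot: [3.141, 0.0, 1.68]
force: [-0.2, 0.4, 4.4]
grip_width: 0.0286
finger_force: 60.0
```

Emit:
arm_command(deltas=[[[0,0,0.05],[0,0,0],2.6],[[0,0,0.05],[0,0,0],2.6],[[0,0,0],[0,0,0],2.6]])

```text
clock: 19.45
position: [0.491, -0.0393, 0.3542]
tool_rot: [3.142, 0.0, 1.68]
force: [-0.1, 0.5, 4.6]
grip_width: 0.0285
finger_force: 60.0
```

Emit:
arm_command(deltas=[[[0,0,0.05],[0,0,0],2.6],[[0,0,0.05],[0,0,0],2.6],[[0,0,0],[0,0,0],2.6]])

```text
clock: 19.75
position: [0.4911, -0.0393, 0.3532]
tool_rot: [3.141, -0.0, 1.68]
force: [0.7, -0.2, 5.1]
grip_width: 0.0286
finger_force: 60.1
```

Emit:
arm_command(deltas=[[[0,0,0.05],[0,0,0],2.6],[[0,0,0.05],[0,0,0],2.6],[[0,0,0],[0,0,0],2.6]])

```text
clock: 20.05
position: [0.4911, -0.0393, 0.3523]
tool_rot: [3.141, -0.0, 1.68]
force: [0.8, 0.1, 5.8]
grip_width: 0.0288
finger_force: 60.1
```

Emit:
arm_command(deltas=[[[0,0,0.05],[0,0,0],2.6],[[0,0,0.05],[0,0,0],2.6],[[0,0,0],[0,0,0],2.6]])

```text
clock: 20.35
position: [0.4911, -0.0394, 0.3513]
tool_rot: [3.141, 0.0, 1.68]
force: [0.3, 0.3, 6.9]
grip_width: 0.029
finger_force: 60.2
```

Emit:
arm_command(deltas=[[[0,0,0.05],[0,0,0],2.6],[[0,0,0.05],[0,0,0],2.6],[[0,0,0],[0,0,0],2.6]])

```text
clock: 20.65
position: [0.4911, -0.0393, 0.3503]
tool_rot: [3.141, 0.0, 1.68]
force: [0.3, -0.1, 6.1]
grip_width: 0.0287
finger_force: 60.2
```

Emit:
arm_command(deltas=[[[0,0,0.05],[0,0,0],2.6],[[0,0,0.05],[0,0,0],2.6],[[0,0,0],[0,0,0],2.6]])

```text
clock: 20.95
position: [0.4911, -0.0393, 0.3493]
tool_rot: [3.141, 0.0, 1.68]
force: [0.6, -0.2, 7.7]
grip_width: 0.0287
finger_force: 60.3
```

Emit:
arm_command(deltas=[[[0,0,0.05],[0,0,0],2.6],[[0,0,0],[0,0,0],2.6]])

```text
clock: 21.15
position: [0.4912, -0.0393, 0.3489]
tool_rot: [3.141, 0.0, 1.68]
force: [0.3, 0.4, 8.3]
grip_width: 0.0285
finger_force: 60.3
```

Emit:
arm_command(deltas=[[[0,0,0.05],[0,0,0],2.6],[[0,0,0],[0,0,0],2.6]])

```text
clock: 21.35
position: [0.4912, -0.0393, 0.3484]
tool_rot: [3.141, 0.0, 1.68]
force: [0.5, 0.4, 8.2]
grip_width: 0.0287
finger_force: 60.4
```

Emit:
arm_command(deltas=[[[0,0,0.05],[0,0,0],2.6],[[0,0,0],[0,0,0],2.6]])

```text
clock: 21.55
position: [0.4912, -0.0393, 0.3479]
tool_rot: [3.141, 0.0, 1.68]
force: [-0.3, 0.4, 8.1]
grip_width: 0.0286
finger_force: 60.4
```

Emit:
arm_command(deltas=[[[0,0,0.05],[0,0,0],2.6],[[0,0,0],[0,0,0],2.6]])

```text
clock: 21.75
position: [0.4912, -0.0394, 0.3474]
tool_rot: [3.141, 0.0, 1.68]
force: [-0.3, 0.1, 8.3]
grip_width: 0.0289
finger_force: 60.4
```

Emit:
arm_command(deltas=[[[0,0,0.05],[0,0,0],2.6],[[0,0,0],[0,0,0],2.6]])

```text
clock: 21.95
position: [0.4912, -0.0393, 0.3469]
tool_rot: [3.141, 0.0, 1.68]
force: [0.7, -0.7, 8.0]
grip_width: 0.0289
finger_force: 60.4
```

Emit:
arm_command(deltas=[[[0,0,0.03],[0,0,0],2.6],[[0,0,0],[0,0,0],2.6]])

```text
clock: 22.15
position: [0.4912, -0.0393, 0.3467]
tool_rot: [3.141, 0.0, 1.68]
force: [0.5, 0.7, 9.7]
grip_width: 0.0291
finger_force: 60.5
```

Emit:
arm_command(deltas=[[[0,0,0.03],[0,0,0],2.6],[[0,0,0],[0,0,0],2.6]])

```text
clock: 22.35
position: [0.4912, -0.0394, 0.3464]
tool_rot: [3.141, 0.0, 1.68]
force: [0.1, 0.2, 10.1]
grip_width: 0.0288
finger_force: 60.5
```

Emit:
arm_command(deltas=[[[0,0,0.03],[0,0,0],2.6],[[0,0,0],[0,0,0],2.6]])

```text
clock: 22.55
position: [0.4912, -0.0394, 0.3461]
tool_rot: [3.141, 0.0, 1.68]
force: [-0.4, 0.6, 9.2]
grip_width: 0.0288
finger_force: 60.5
```

Emit:
arm_command(deltas=[[[0,0,0.03],[0,0,0],2.6],[[0,0,0],[0,0,0],2.6]])

```text
clock: 22.75
position: [0.4912, -0.0394, 0.3458]
tool_rot: [3.141, 0.0, 1.68]
force: [-0.6, -0.1, 9.6]
grip_width: 0.0289
finger_force: 60.5
```

Emit:
arm_command(deltas=[[[0,0,0.03],[0,0,0],2.6],[[0,0,0],[0,0,0],2.6]])

```text
clock: 22.95
position: [0.4913, -0.0394, 0.3455]
tool_rot: [3.141, 0.0, 1.68]
force: [0.0, 0.2, 9.9]
grip_width: 0.029
finger_force: 60.5
```

```bash
python3 - <<'E'
from h import *
go(.4911,-.0392,.238,1.682)
fs=snap("s6")
big=lambda n,w:cv2.resize(cv2.cvtColor(fs[n]["frame"],cv2.COLOR_RGB2BGR)[w[1]:w[3],w[0]:w[2]],(500,500),interpolation=0)
cv2.imwrite("pics/c7.png",big("scene",(250,145,310,205)))
E
```

```text
t 22.95 pos [ 0.4913 -0.0394  0.3455] rot [3.1407e+00 1.0000e-04 1.6796e+00] w 0.029 F [0.  0.2 9.9] ff 60.5
d(cm) [ 0.02 -0.01 -4.72] rv [ 0.001  0.    -0.002] in final axes [ 0.02 -0.01 -4.72]
```

View pics/c7.png

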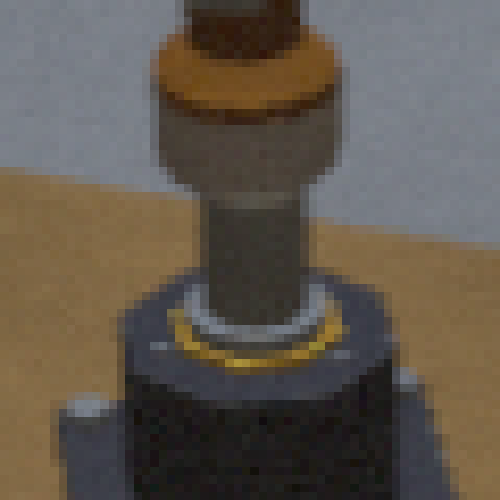

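The picture shows the tamper square on the stake (col ~280). The collar (row ~185) is almost down on the ring (row ~188), so I'm continuing in small steps.

Emit:
arm_command(deltas=[[[0,0,0.03],[0,0,0],2.6],[[0,0,0],[0,0,0],2.6]])

```text
clock: 23.25
position: [0.4913, -0.0394, 0.3453]
tool_rot: [3.141, -0.0, 1.68]
force: [-1.3, 0.4, 13.8]
grip_width: 0.0287
finger_force: 61.1
```

Emit:
arm_command(deltas=[[[0,0,0.03],[0,0,0],2.6],[[0,0,0],[0,0,0],2.6]])

```text
clock: 23.45
position: [0.4913, -0.0394, 0.3452]
tool_rot: [3.14, -0.0, 1.68]
force: [-1.1, 0.4, 17.0]
grip_width: 0.0288
finger_force: 61.7
```

Emit:
arm_command(deltas=[[[0,0,0.04],[0,0,0],2.6],[[0,0,0],[0,0,0],2.6]])

```text
clock: 23.65
position: [0.4913, -0.0395, 0.3451]
tool_rot: [3.14, -0.0, 1.68]
force: [-3.7, 0.3, 25.7]
grip_width: 0.0288
finger_force: 62.5
```

Emit:
arm_command(deltas=[[[0,0,-0.1],[0,0,0],2.6],[[0,0,-0.3],[0,0,0],2.6],[[0,0,-1],[0,0,0],2.6],[[0,0,-2],[0,0,0],2.6],[[0,0,-1.5],[0,0,0],2.6],[[2,0.2,0],[0,0,0],2.6],[[4,0.4,0],[0,0,0],2.6],[[4,0.4,0],[0,0,0],2.6],[[4,0.4,0],[0,0,0],2.6],[[4,0.4,0],[0,0,0],2.6],[[4,0.4,0],[0,0,0],2.6],[[3.5,0.3,0],[0,0,0],2.6],[[2,0.2,0],[0,0,0],2.6],[[0,0,0],[0,0,0],2.6],[[0,0,0],[0,0,0],2.6]])

```text
clock: 25.15
position: [0.4878, 0.2369, 0.3934]
tool_rot: [-3.141, 0.001, 1.68]
force: [0.5, -0.7, -3.5]
grip_width: 0.0287
finger_force: 59.8
```

```bash
python3 - <<'E'
from h import *
go(.4873,.237,.0785,1.682)
fs=snap("s7")
big=lambda n,w:cv2.resize(cv2.cvtColor(fs[n]["frame"],cv2.COLOR_RGB2BGR)[w[1]:w[3],w[0]:w[2]],(400,400),interpolation=0)
cv2.imwrite("pics/c8.png",np.hstack([big("scene",(250,145,310,205)),big("scene",(340,90,460,210))]))
E
```

```text
t 25.15 pos [0.4878 0.2369 0.3934] rot [-3.1413e+00  6.0000e-04  1.6803e+00] w 0.0287 F [ 0.5 -0.7 -3.5] ff 59.8
d(cm) [ 0.03 -0.04 16.02] rv [-0.     0.001 -0.002] in final axes [ 0.02 -0.05 16.02]
```

View pics/c8.png

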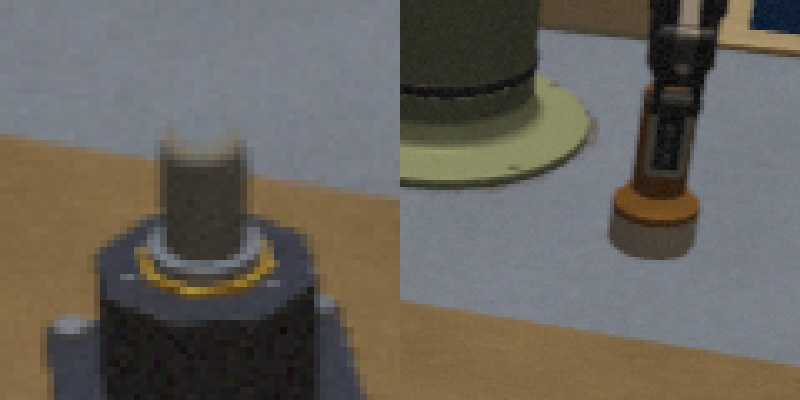

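The stake sits upright with its collar (row ~184) on the ring, and the tamper hangs upright at col ~435. Next I lower the tamper to the board.

Emit:
arm_command(deltas=[[[0,0,3],[0,0,0],2.6],[[0,0,4],[0,0,0],2.6],[[0,0,4],[0,0,0],2.6],[[0,0,3],[0,0,0],2.6],[[0,0,1.2],[0,0,0],2.6],[[0,0,0.4],[0,0,0],2.6],[[0,0,0],[0,0,0],2.6],[[0,0,0],[0,0,0],2.6]])

```text
clock: 26.05
position: [0.4884, 0.2371, 0.2386]
tool_rot: [3.14, -0.001, 1.68]
force: [-0.3, 0.5, -1.3]
grip_width: 0.0289
finger_force: 59.7
```

Emit:
arm_command(deltas=[[[0,0,0.1],[0,0,0],2.6],[[0,0,0.1],[0,0,0],2.6],[[0,0,0],[0,0,0],2.6]])

```text
clock: 26.35
position: [0.488, 0.2371, 0.2355]
tool_rot: [3.141, -0.0, 1.68]
force: [-0.4, -0.2, -1.8]
grip_width: 0.029
finger_force: 59.7
```

Emit:
arm_command(deltas=[[[0,0,0.1],[0,0,0],2.6],[[0,0,0],[0,0,0],2.6]])

```text
clock: 26.55
position: [0.4879, 0.237, 0.2342]
tool_rot: [-3.142, 0.0, 1.68]
force: [-0.0, 0.9, -2.7]
grip_width: 0.0287
finger_force: 59.7
```

Emit:
arm_command(deltas=[[[0,0,0.05],[0,0,0],2.6],[[0,0,0],[0,0,0],2.6]])

```text
clock: 26.75
position: [0.488, 0.237, 0.2336]
tool_rot: [-3.142, 0.0, 1.68]
force: [0.9, -0.5, -2.5]
grip_width: 0.0288
finger_force: 59.7
```

Emit:
arm_command(deltas=[[[0,0,0.05],[0,0,0],2.6],[[0,0,0],[0,0,0],2.6]])

```text
clock: 26.95
position: [0.488, 0.237, 0.2333]
tool_rot: [-3.142, -0.0, 1.68]
force: [-1.7, -0.4, 2.2]
grip_width: 0.029
finger_force: 60.6
```

Contact with the board. Releasing and withdrawing.

Emit:
arm_command(deltas=[[[0,0,0],[0,0,0],3.4],[[0,0,0],[0,0,0],4.5],[[0,0,0],[0,0,0],6.5],[[0,0,0],[0,0,0],8.4],[[0,0,0],[0,0,0],8.4],[[0,0,0],[0,0,0],8.4],[[0,0,-2],[0,0,0],8.4],[[0,0,-4],[0,0,0],8.4],[[0,0,-4],[0,0,0],8.4],[[0,0,-4],[0,0,0],8.4],[[0,0,-2],[0,0,0],8.4],[[0,0,0],[0,0,0],8.4],[[0,0,0],[0,0,0],8.4]])

```text
clock: 28.25
position: [0.4878, 0.2371, 0.3931]
tool_rot: [3.141, -0.0, 1.68]
force: [-0.3, -0.1, -1.2]
grip_width: 0.0838
finger_force: 0.0
```

```bash
python3 - <<'E'
from h import *
go(.4873,.237,.0785,1.682)
fs=snap("s8")
big=lambda n,w:cv2.resize(cv2.cvtColor(fs[n]["frame"],cv2.COLOR_RGB2BGR)[w[1]:w[3],w[0]:w[2]],(400,400),interpolation=0)
cv2.imwrite("pics/c9.png",np.hstack([big("scene",(240,135,320,215)),big("scene",(350,150,460,260))]))
E
```

```text
t 28.25 pos [0.4878 0.2371 0.3931] rot [ 3.1414e+00 -4.0000e-04  1.6800e+00] w 0.0838 F [-0.3 -0.1 -1.2] ff 0.0
d(cm) [-1.000e-02 -5.000e-02  1.599e+01] rv [ 0.    -0.    -0.002] in final axes [-0.   -0.05 15.99]
```

View pics/c9.png

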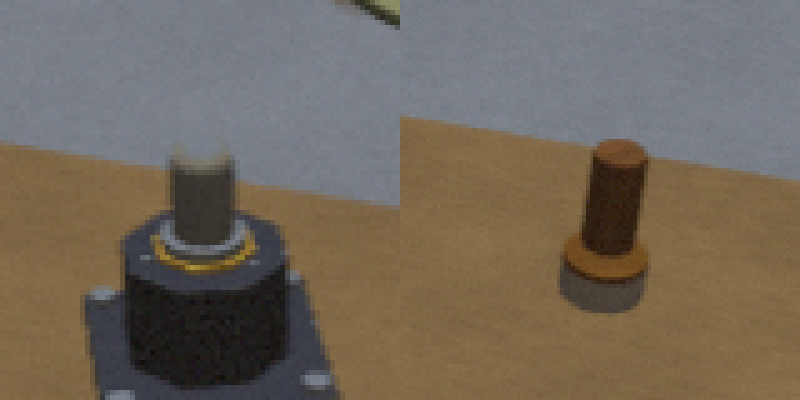

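The stake is seated upright on the ring (col ~281, row ~184), and the tamper stands upright and free on the board (col ~406, row ~230). Handing in.

```bash
python3 -c "
from h import *
print(bot.job_done())"
```

```text
the job is handed in; nothing more can be done
None
```

The dome stake was tapped down with at most about 28 N measured until its collar met the brass ring, the tamper is back upright on the board, and the job is handed in at about 28 s; no verdict was returned.

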